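Reset a tripped circuit breaker

ROBOT

A 6-joint arm with a two-finger parallel gripper is mounted at the origin on a cart in front of the work surface, level with it; the furniture and walls round the work are solid. World frame = base frame: x ahead of the robot, y to its left, z up, the work surface at z = 0. Lengths are in m, angles in degrees, forces in N, time in s.
With the tool pointing down it reaches from about 0.375 to 0.9 m from the base axis. Payload 3.1 kg.
Tool frame: the origin (TCP) lies on the centre line of the jaws, within the pads' length; the fingertips stand 25 mm ahead of it and the grasp point (between the pads) lies 6 mm ahead of it; y points along the fingers, x is the direction in which the jaws open and shut, and the axes are right-handed (so a half turn about y gives the same grasp; the last joint's range is limited). The gripper opens to 87 mm and grips with 3 to 60 N. Pads are 19 mm wide; open, the fingers measure 117 mm over their backs; the gripper's body (75 mm by 190 mm) begins 51 mm behind the grasp point.
Start: joints at [63.742, 30.224, 82.088, -0, 67.689, -10.227], TCP at [0.173, 0.601, 0.248] pointing down, gripper open.
Joint ranges: [-176.69, 176.69], [-43.24, 126.21], [12.49, 139.97], [-82, 262], [0, 151.66], [-163.58, 163.58]. Speed limits (degrees/s): [159.86, 159.86, 180, 180, 180, 180].

INTERFACE

Orientations are given as a 3x3 rotation matrix whose columns are the frame's x, y, z axes.
In Python, from rig import * gives the robot as it stands.
- The arm moves only by the tool play_rows, never from a script. Its argument "commands" is a list of rows, each a list of 2 entries, a list of its own where there are three numbers: the shift along the world's x, y, z in m, then the turn, a rotation vector about the world's x, y, z in rad. A call has 1 to 10 rows; each row is the pose to reach, as a shift and turn from the pose commanded when the call began; what a row does not reach only later rows make up. A row lasts 1/8 s, in which the tool goes at most 62.5 mm and 10.7 degrees, less where a joint would pass 70% of its speed; a pose out of reach is approached as far as the arm can. A call with a gripper value outside its range is refused whole. "gripper" is the finger opening in m, from 0 to 0.087, set as the call begins (left out, the last holds). The fingers move at their own pace and stop on an object; the grip force is fixed at half the most. Time passes only in rows, so rows that repeat a pose let the fingers close. It gives the time, the measured TCP pose, the force and the opening at its end, in the units of the state.
- read_state(): the state, without advancing time (a new reading comes with each control period).
- capture(name): name is "scene" or "top" or "wrist"; returns a dict with "frame" (400x640x3 uint8, red, green, blue), "depth" (400x640 float32, m along the optical axis (not along the pixel's ray), 0 where there is no reading), "mtx" (3x3 intrinsics, pixels), "dist_coeffs" ([k1, k2, p1, p2, k3] as OpenCV has them; the pictures are not rectified), "cam_to_world" (4x4, takes a point from camera to world coordinates); the wrist camera has in their place "hand_eye" (4x4, takes a point from camera to tool coordinates, whose origin is the TCP and whose axes are the tool frame's). Camera axes: x right, y down, z forward; pixel columns grow to the right and rows downward; lengths in m; the calibration is good to about 2 mm. A picture is of the moment at which its call begins: read the wrist's pose just before it.
- hand_in(): hands the job in, once; it reports no verdict.
The state is a dict: "time_s": time; "joint_positions": joint angles; "qvel": joint speeds; "tau": joint torques, N m; "position": TCP position; "tcp_rot": TCP orientation; "force": force on the tool from outside, world axes, zero at the start; "moment": the same for the moment, N m; "opening": opening from 0.0 (shut) to 1.0 (fully open).
Only numpy, scipy, OpenCV 4.12 (cv2) and the standard library are available. Lean on these libraries where they do the work, as an engineer would, in place of code of your own. Each camera call takes 0.05 s, during which the arm holds its last target. There are 200 camera calls.

TASK

One of the three circuit breakers on the bench panel has tripped: its lever stands upright, half-way between OFF (leaning towards the robot) and ON (leaning away), where the other two are. Reset it: push its lever over to OFF and keep pressing it home against the OFF stop with about 10 N for half a second, then flip it over to ON and leave it there. Never push on the breaker with more than 20 N, keep the other two breakers ON, and do not disturb the things standing around.

Things in the scene. Friction and masses are not known exactly. Their poses are not given: they have to be found in the camera images.
- panel: aluminium mounting plate, 150 (x) x 200 (y) x 12 mm, fixed on the worktop and slightly turned. Origin: centre of its underside, on the worktop (z = 0); x points away from the robot, y along the row of breakers. It carries three equal breakers in a row along y, 60 mm apart, in any order.
- breaker_tripped: The tripped circuit breaker module, grey plastic, 110 x 36 x 48 mm, fixed on the plate. Origin: centre of its underside, on the top of the plate (12 mm above the worktop); x along the lever's throw towards ON (away from the robot), y along the row of breakers, z up.
- slot_middle (a point): point fixed in the tripped breaker, 50 mm above its origin, at the middle of the slot in its top; axes as the breaker's. A white switch insert (44 x 26 mm, its top 3 mm above this point) with the black lever is screwed in the slot: the lever's hinge (axis along y) lies at this height anywhere from -10 to +10 mm along x. That offset is not measured; it stays the same in use.
- breaker_2: One of the other two, equal but ON: circuit breaker module, grey plastic, 110 x 36 x 48 mm, fixed on the plate. Origin: centre of its underside, on the top of the plate (12 mm above the worktop); x along the lever's throw towards ON (away from the robot), y along the row of breakers, z up.
- breaker_3: The other of the other two, equal but ON: circuit breaker module, grey plastic, 110 x 36 x 48 mm, fixed on the plate. Origin: centre of its underside, on the top of the plate (12 mm above the worktop); x along the lever's throw towards ON (away from the robot), y along the row of breakers, z up.
- tripped_lever (a joint): Lever angle: 0 upright, -0.45 rad fully OFF (leans to -x), +0.45 fully ON (to +x). Lever: 34 mm from hinge to top, stem 8 mm thick (x), 12 mm wide, rounded tip 10 x 14 mm. Over-centre: friction holds it near 0; past about 0.15 it snaps to the nearer stop; flipping back takes 4 to 8 N at the tip, falling to nothing midway. At a stop its springy bush gives 0.1 mm per N.
- lever_2 (a joint): lever angle of breaker_2, as for tripped_lever; starts ON, about +0.45
- lever_3 (a joint): lever angle of breaker_3, as for tripped_lever; starts ON, about +0.45
- bottle: loose white sample bottle with cap, 48 mm across, 112 mm tall, standing on the worktop; origin: centre of its underside. Leave alone.
- tape: loose roll of tan tape, 68 mm across, 19 mm high, lying flat; origin: centre of its underside. Leave alone.
- timer: loose white lab timer, 58 x 66 x 20 mm; origin: centre of its underside. Leave alone.

How it is judged:
By the outcome, as a careful person would: the job done as asked, in the order asked, and still so for the second after the job is handed in, with the robot touching nothing.
It also fails if it takes over 67 s, if anything falls off the work surface, if the arm or the gripper's body presses on something with over 40 N, if the wrist force passes 120 N, or if a joint passes its speed limit or range.

## Working session

There is one attempt and no reset: what is moved stays moved. The work goes in short steps, Python scripts to look and compute and a tool call to move; the robot and the scene stay as the last step left them, time stands still between calls to the robot, and variables do not carry over. Pictures are saved under pics/ and viewed, about 8 in all and at most 12, crops included, and the job is handed in when it is done.

Besides the shell and the picture viewer there is one more tool, called after "Call:" as name(argument=value, ...) on one line, values as JSON. play_rows: Moves the arm, as the interface text tells. Its arguments: {"type":"object","properties":{"commands":{"type":"array"},"gripper":{"type":"number"}},"required":["commands"]}

```bash
mkdir -p pics; python3 - <<'E'
from rig import *
import cv2,pickle
s=read_state();print(s)
d={}
for n in("scene","top"):
    c=capture(n);d[n]=c
    cv2.imwrite(f"pics/{n}0.png",c["frame"][:,:,::-1])
    print(n,c["mtx"],c["dist_coeffs"],c["cam_to_world"])
pickle.dump(d,open("c0.pkl","wb"))
E
```

```text
{'time_s': 0.0, 'joint_positions': array([ 6.37411707e+01,  3.02782416e+01,  8.21555473e+01, -2.77388686e-05,
        6.76874313e+01, -1.02253687e+01]), 'qvel': array([ 0.0836721 ,  0.02715725,  0.10106403, -0.01560774, -0.03079155,
        0.00261634]), 'tau': array([-6.87588963e-04, -4.40051007e+01, -1.76589417e+01,  6.33712811e-02,
        5.82104770e-02, -1.60516965e-04]), 'position': array([0.1722776 , 0.60009738, 0.24658398]), 'tcp_rot': array([[ 2.76197532e-01, -9.35636868e-04, -9.61100436e-01],
       [ 9.61098636e-01, -1.89755939e-03,  2.76198862e-01],
       [-2.08216700e-03, -9.99997762e-01,  3.75138096e-04]]), 'force': array([-0.25905648,  0.60684546,  0.20268734]), 'moment': array([-0.02927282,  0.01316367,  0.04218609]), 'opening': 0.9985250224028901}
scene [[466.43308278   0.         315.85202672]
 [  0.         466.43308278 201.28792809]
 [  0.           0.           1.        ]] [0.0088287 0.        0.        0.        0.       ] [[ 0.59187534 -0.51416056  0.6207435  -0.14759449]
 [-0.80592327 -0.36499955  0.46611481 -0.64137641]
 [-0.01308675 -0.77615349 -0.6304082   0.75848411]
 [ 0.          0.          0.          1.        ]]
top [[376.72257734   0.         321.33480859]
 [  0.         376.72257734 197.00558457]
 [  0.           0.           1.        ]] [-0.08590322  0.          0.          0.          0.        ] [[ 0.00452772 -0.99862769  0.05217508  0.43472561]
 [-0.99998093 -0.00474063 -0.00395769 -0.15774196]
 [ 0.0041996  -0.05215616 -0.99863011  0.95063362]
 [ 0.          0.          0.          1.        ]]
```

View pics/top0.png

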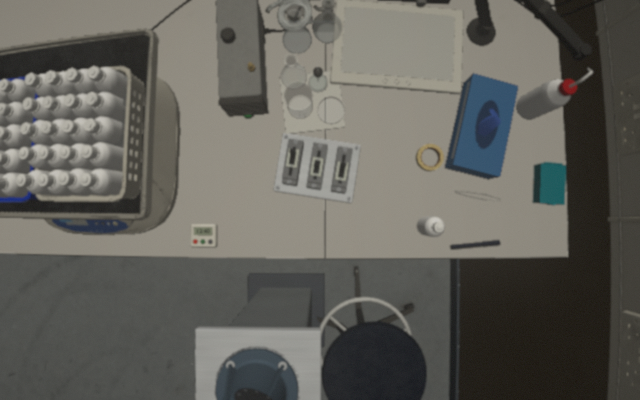

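View pics/scene0.png

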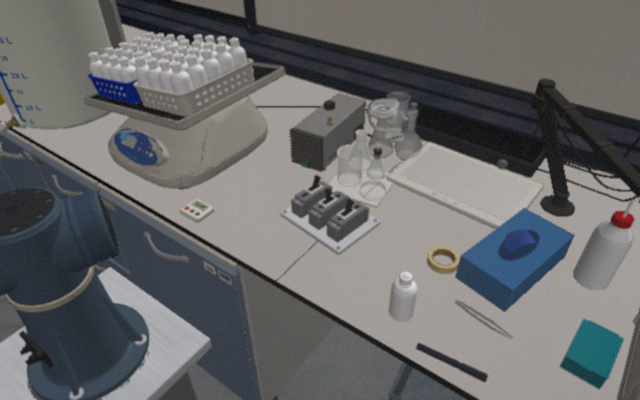

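Top view: the panel is at about (318,167), with corners near (283,133), (361,142), (352,203) and (275,192). The bottle is at (431,227), the tape at (429,157) and the timer at (203,235). I'll zoom in on the breakers and locate the panel.

```bash
cat > h.py <<'E'
import numpy as np,cv2
def ray(c,px,M=None):
    M=c["cam_to_world"] if M is None else M
    u=cv2.undistortPoints(np.array(px,float).reshape(-1,1,2),c["mtx"],c["dist_coeffs"])[:,0]
    return M[:3,3],(M[:3,:3]@np.c_[u,np.ones(len(u))].T).T
def plane(c,px,z,M=None):
    o,d=ray(c,px,M); return o+d*((z-o[2])/d[:,2])[:,None]
def proj(c,P,M=None):
    M=np.linalg.inv(c["cam_to_world"] if M is None else M)
    return cv2.projectPoints(np.array(P,float).reshape(-1,1,3),cv2.Rodrigues(M[:3,:3])[0],M[:3,3],c["mtx"],c["dist_coeffs"])[0][:,0]
E
python3 - <<'E'
from h import *
import pickle
d=pickle.load(open("c0.pkl","rb"));t=d["top"];s=d["scene"]
print(plane(t,[(283,133),(361,142),(352,203),(275,192)],.012).round(4))
print("breakers tops",plane(t,[(293,161),(317,167),(341,171)],.06).round(4))
print("others",plane(t,[(431,227),(429,157),(203,235)],0).round(3))
a=cv2.resize(t["frame"][125:210,265:370],None,fx=5,fy=5,interpolation=2)
b=cv2.resize(s["frame"][165:250,275:385],None,fx=5,fy=5,interpolation=2)
h=max(a.shape[0],b.shape[0])
im=np.zeros((h*1,a.shape[1]+b.shape[1],3),np.uint8);im[:a.shape[0],:a.shape[1]]=a;im[:b.shape[0],a.shape[1]:]=b
im=cv2.resize(im,(800,int(800*im.shape[0]/im.shape[1])));cv2.imwrite("pics/crop.png",im[:,:,::-1]);print(im.shape)
E
```

```text
[[ 0.6451 -0.0639  0.012 ]
 [ 0.6232 -0.2609  0.012 ]
 [ 0.4692 -0.238   0.012 ]
 [ 0.4957 -0.0456  0.012 ]]
breakers tops [[ 0.5668 -0.0934  0.06  ]
 [ 0.5527 -0.1506  0.06  ]
 [ 0.5434 -0.2078  0.06  ]]
others [[ 0.409 -0.44   0.   ]
 [ 0.588 -0.437  0.   ]
 [ 0.387  0.138  0.   ]]
(316, 800, 3)
```

View pics/crop.png

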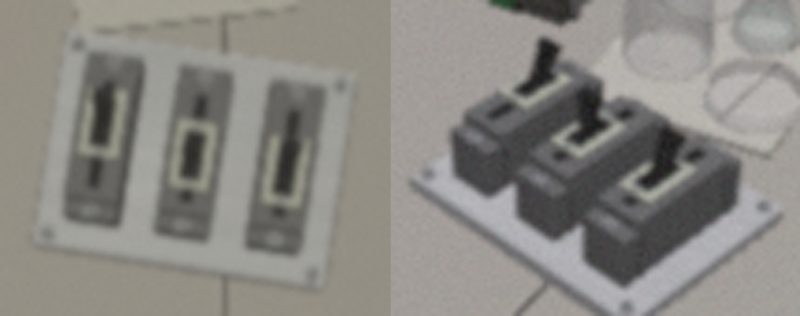

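The insert sits differently in each breaker. The middle lever looks upright, but I'll confirm that with the wrist camera. First I'll check how much clearance there is from the scale and rack on the way.

```bash
python3 - <<'E'
from h import *
import pickle
t=pickle.load(open("c0.pkl","rb"))["top"]
v,u=np.mgrid[0:400,0:640];px=np.c_[u.ravel(),v.ravel()]
o,d=ray(t,px);P=o+d*t["depth"].ravel()[:,None];P=P[t["depth"].ravel()>0]
for y in np.arange(-.3,.7,.1):
  print(round(y,1),[ (round(x,2),round(float(q[:,2].max()),2)) for x in np.arange(.25,.8,.05) if len(q:=P[(abs(P[:,0]-x)<.025)&(abs(P[:,1]-y)<.05)])])
E
python3 -c "
from rig import *
c=capture('wrist');print(c['hand_eye'].round(4),c['mtx'])"
```

```text
-0.3 [(np.float64(0.25), -0.88), (np.float64(0.35), 0.01), (np.float64(0.4), 0.01), (np.float64(0.45), 0.01), (np.float64(0.5), 0.01), (np.float64(0.55), 0.01), (np.float64(0.6), 0.02), (np.float64(0.65), 0.01), (np.float64(0.7), 0.01), (np.float64(0.75), 0.02)]
-0.2 [(np.float64(0.25), -0.88), (np.float64(0.35), 0.01), (np.float64(0.4), 0.01), (np.float64(0.45), 0.01), (np.float64(0.5), 0.07), (np.float64(0.55), 0.1), (np.float64(0.6), 0.06), (np.float64(0.65), 0.02), (np.float64(0.7), 0.03), (np.float64(0.75), 0.11)]
-0.1 [(np.float64(0.25), -0.89), (np.float64(0.35), 0.01), (np.float64(0.4), 0.01), (np.float64(0.45), 0.01), (np.float64(0.5), 0.06), (np.float64(0.55), 0.1), (np.float64(0.6), 0.1), (np.float64(0.65), 0.02), (np.float64(0.7), 0.1), (np.float64(0.75), 0.11)]
0.0 [(np.float64(0.25), -0.89), (np.float64(0.35), 0.01), (np.float64(0.4), 0.01), (np.float64(0.45), 0.01), (np.float64(0.5), 0.02), (np.float64(0.55), 0.01), (np.float64(0.6), 0.01), (np.float64(0.65), 0.01), (np.float64(0.7), 0.12), (np.float64(0.75), 0.14)]
0.1 [(np.float64(0.25), -0.89), (np.float64(0.35), 0.
[... 1001 characters left out ...]
loat64(0.25), -0.89), (np.float64(0.35), 0.01), (np.float64(0.4), 0.1), (np.float64(0.45), 0.27), (np.float64(0.5), 0.29), (np.float64(0.55), 0.29), (np.float64(0.6), 0.29), (np.float64(0.65), 0.29), (np.float64(0.7), 0.3), (np.float64(0.75), 0.18)]
0.6 [(np.float64(0.25), -0.89), (np.float64(0.35), 0.01), (np.float64(0.4), 0.01), (np.float64(0.45), 0.17), (np.float64(0.75), 0.17)]
[[ 1.000e+00  5.000e-04 -3.000e-04 -8.000e-04]
 [ 4.000e-04 -2.968e-01  9.549e-01 -1.372e-01]
 [ 4.000e-04 -9.549e-01 -2.968e-01  8.180e-02]
 [ 0.000e+00  0.000e+00  0.000e+00  1.000e+00]] [[333.04194825   0.         322.68313415]
 [  0.         333.04194825 202.75688782]
 [  0.           0.           1.        ]]
```

Call:
play_rows(commands=[[[0,0,0.06],[0,0,0]],[[0,0,0.12],[0,0,-0.1]],[[0,0,0.18],[0,0,-0.2]],[[0.02,-0.05,0.2],[0,0,-0.35]],[[0.05,-0.1,0.2],[0,0,-0.5]],[[0.075,-0.15,0.2],[0,0,-0.65]],[[0.1,-0.2,0.2],[0,0,-0.8]],[[0.125,-0.25,0.2],[0,0,-0.95]],[[0.15,-0.3,0.2],[0,0,-1.1]],[[0.175,-0.35,0.2],[0,0,-1.2]]])

```text
time_s: 1.4
position: [0.3478, 0.249, 0.4474]
tcp_rot: [[0.996, 0.0, -0.088], [0.088, -0.0, 0.996], [0.0, -1.0, -0.0]]
force: [0.6, 0.9, -0.2]
opening: 1.0
```

Call:
play_rows(commands=[[[0.03,-0.05,0],[0,0,-0.06]],[[0.06,-0.1,0],[0,0,-0.12]],[[0.09,-0.15,0],[0,0,-0.18]],[[0.12,-0.2,0],[0,0,-0.22]],[[0.15,-0.25,0],[0,0,-0.22]],[[0.18,-0.3,-0.03],[0,0,-0.22]],[[0.2,-0.35,-0.08],[0,0,-0.22]],[[0.2,-0.36,-0.14],[0,0,-0.22]],[[0.2,-0.36,-0.19],[0,0,-0.22]],[[0.2,-0.36,-0.19],[0,0,-0.22]]], gripper=0.06)

```text
time_s: 2.65
position: [0.5441, -0.1084, 0.2529]
tcp_rot: [[0.991, -0.012, 0.13], [-0.13, 0.005, 0.992], [-0.012, -1.0, 0.003]]
force: [-0.7, 0.8, 0.1]
opening: 0.691
```

```bash
python3 - <<'E'
from rig import *
import pickle,cv2
s=read_state();c=capture("wrist");pickle.dump((s,c),open("w1.pkl","wb"))
print(s["time_s"],s["position"],s["tcp_rot"],s["force"],s["opening"],s["joint_positions"])
cv2.imwrite("pics/w1.png",c["frame"][:,:,::-1])
E
```

```text
2.65 [ 0.54409356 -0.10842391  0.25293656] [[ 0.99149235 -0.01177322  0.12963142]
 [-0.12958091  0.00495913  0.99155645]
 [-0.01231667 -0.9999184   0.00339135]] [-0.6990376   0.81233974  0.05828324] 0.690600546302687 [-2.28115068e+01  2.47081039e+01  9.14305269e+01  4.29089630e-04
  6.45933450e+01 -1.53645532e+01]
```

View pics/w1.png

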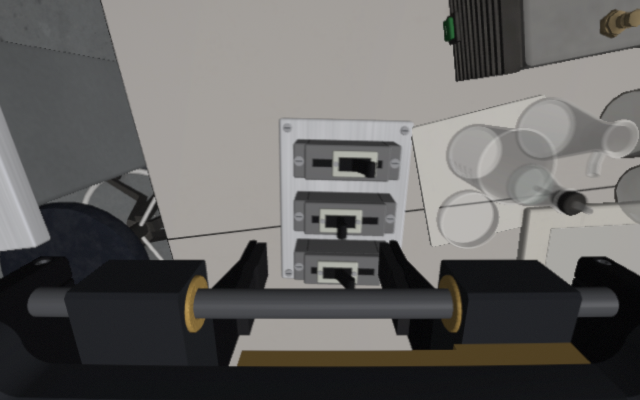

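Wrist view: image right is about +x and image down is about -y. The levers at (362,168) and (345,280) lean right, so they are ON. The middle one at (342,225) stands upright, so the middle breaker is the tripped one. Next I'll measure its insert and body.

```bash
python3 - <<'E'
from h import *
import pickle
s,c=pickle.load(open("w1.pkl","rb"))
T=np.eye(4);T[:3,:3]=s["tcp_rot"];T[:3,3]=s["position"];M=T@c["hand_eye"]
f=c["frame"];hsv=cv2.cvtColor(f,cv2.COLOR_RGB2HSV)
# insert: light, slightly yellow/green, inside window of each breaker
for (y0,y1,x0,x1) in [(145,185,310,390),(196,242,302,388)]:
    g=cv2.cvtColor(f,cv2.COLOR_RGB2GRAY)[y0:y1,x0:x1]; m=(g>150).astype(np.uint8)
    n,l,st,ce=cv2.connectedComponentsWithStats(m)
    for i in range(1,n):
        if st[i,4]>40: print(st[i],st[i,:2]+[x0,y0])
    k=1+np.argmax(st[1:,4]);pts=np.argwhere(l==k)[:,::-1]+[x0,y0]
    r=cv2.minAreaRect(pts.astype(np.float32));b=cv2.boxPoints(r);W=plane(c,b,.065,M);print(r);print(W.round(4),W.mean(0).round(4))
pc=[(281,121),(412,121),(283,279)]
W=plane(c,pc,.012,M);print(W.round(4))
e=W[1]-W[0];print(np.degrees(np.arctan2(e[1],e[0])))
# screws of all breakers (top z~.06) in the image
W=plane(c,[(299,161),(394,163),(301,215),(390,217),(304,268)],.06,M);print(W.round(4))
print("lever tip rough",plane(c,[(342,233)],.096,M), M[:3,3])
big=cv2.resize(f[110:295,270:425],None,fx=3.2,fy=3.2,interpolation=2);cv2.imwrite("pics/w1c.png",big[:,:,::-1])
E
```

```text
[ 24   6  44  11 265] [334 151]
[ 23  21  31  11 148] [333 166]
[  0  35  80   5 319] [310 180]
((349.5, 182.0), (4.0, 79.0), 90.0)
[[ 0.5297 -0.1023  0.065 ]
 [ 0.6081 -0.1122  0.065 ]
 [ 0.6078 -0.1163  0.065 ]
 [ 0.5291 -0.1063  0.065 ]] [ 0.5687 -0.1093  0.065 ]
[ 19  14  41  11 237] [321 210]
[18 27 16  9 81] [320 223]
[46 27 13 10 75] [348 223]
[  0  36  35   7 129] [302 232]
[ 45  38  41   8 162] [347 234]
((341.0, 215.0), (10.0, 40.0), 90.0)
[[ 0.5365 -0.135   0.065 ]
 [ 0.5773 -0.1402  0.065 ]
 [ 0.5763 -0.1511  0.065 ]
 [ 0.5351 -0.1459  0.065 ]] [ 0.5563 -0.143   0.065 ]
[[ 0.5028 -0.0437  0.012 ]
 [ 0.6466 -0.0622  0.012 ]
 [ 0.4726 -0.2388  0.012 ]]
-7.329449295218082
[[ 0.5211 -0.0827  0.06  ]
 [ 0.6151 -0.0967  0.06  ]
 [ 0.5146 -0.1395  0.06  ]
 [ 0.6071 -0.1534  0.06  ]
 [ 0.5087 -0.2014  0.06  ]]
lever tip rough [[ 0.55521387 -0.15023086  0.096     ]] [ 0.55650779 -0.02853002  0.39037647]
```

View pics/w1c.png

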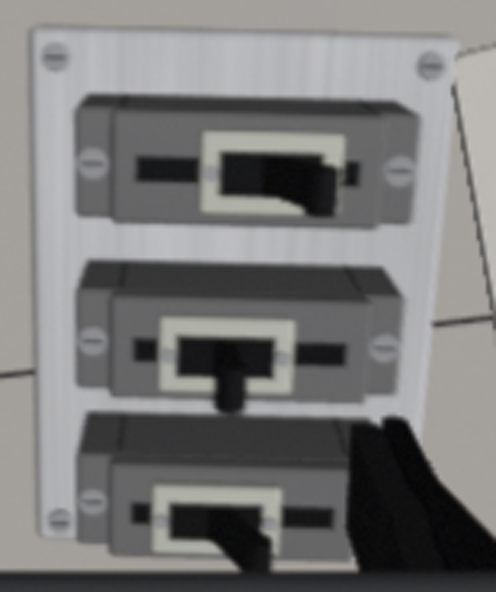

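The middle breaker's insert is centred at about (341,221) px, which puts the hinge near (0.5555, -0.149). The panel is turned -7.4°. I'll straddle the lever with the jaws along the throw.

Call:
play_rows(commands=[[[0.008,-0.04,-0.02],[0,0,0]],[[0.008,-0.04,-0.06],[0,0,0]],[[0.008,-0.04,-0.1],[0,0,0]],[[0.008,-0.04,-0.118],[0,0,0]],[[0.008,-0.04,-0.118],[0,0,0]],[[0.008,-0.04,-0.118],[0,0,0]],[[0.008,-0.04,-0.118],[0,0,0]]], gripper=0.044)

```text
time_s: 3.58
position: [0.5569, -0.1497, 0.1416]
tcp_rot: [[0.992, 0.004, 0.128], [-0.128, -0.002, 0.992], [0.004, -1.0, -0.001]]
force: [0.2, 0.3, -0.0]
opening: 0.505
```

```bash
python3 - <<'E'
from rig import *
from h import *
import pickle
s=read_state();c=capture("wrist");pickle.dump((s,c),open("w2.pkl","wb"))
print(s["time_s"],s["position"],s["tcp_rot"].round(4),s["force"],s["opening"]*87)
cv2.imwrite("pics/w2.png",c["frame"][:,:,::-1])
T=np.eye(4);T[:3,:3]=s["tcp_rot"];T[:3,3]=s["position"];M=T@c["hand_eye"]
R=s["tcp_rot"]
for n,p in dict(hinge=(.5555,-.149,.065),tip=(.5555,-.149,.096)).items(): print(n,proj(c,p,M))
E
```

```text
3.575 [ 0.55690932 -0.14974044  0.14164291] [[ 0.9917  0.0037  0.1282]
 [-0.1282 -0.0018  0.9917]
 [ 0.0039 -1.     -0.0014]] [ 0.15042299  0.29697175 -0.00879252] 43.96763785133806
hinge [[319.96433446 222.10698099]]
tip [[319.70938864 240.54291659]]
```

View pics/w2.png

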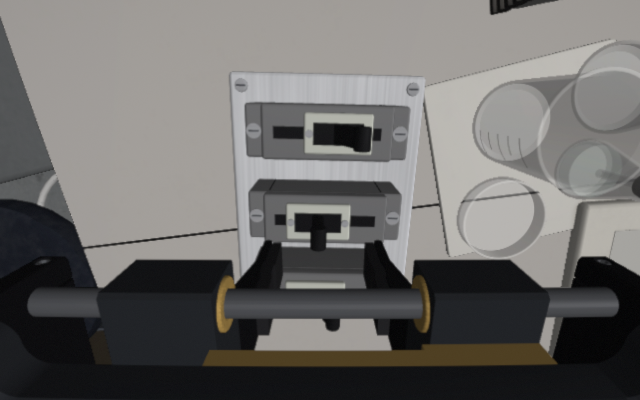

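Wrist view 2: the middle lever is at (319,222–243), on the prediction and midway between the fingers. Now I'll descend 40 mm, then ease towards OFF.

Call:
play_rows(commands=[[[0,0,-0.02],[0,0,0]],[[0,0,-0.04],[0,0,0]],[[0,0,-0.04],[0,0,0]],[[0,0,-0.04],[0,0,0]],[[0,0,-0.04],[0,0,0]],[[-0.007,0.001,-0.04],[0,0,0]],[[-0.012,0.0015,-0.04],[0,0,0]],[[-0.012,0.0015,-0.04],[0,0,0]]])

```text
time_s: 4.62
position: [0.5428, -0.1476, 0.0996]
tcp_rot: [[0.992, -0.001, 0.129], [-0.129, 0.0, 0.992], [-0.001, -1.0, 0.0]]
force: [1.0, 0.2, 0.3]
opening: 0.508
```

Call:
play_rows(commands=[[[-0.002,0.0003,0],[0,0,0]],[[-0.004,0.0005,0],[0,0,0]],[[-0.006,0.0008,0],[0,0,0]],[[-0.008,0.001,0],[0,0,0]],[[-0.01,0.0013,0],[0,0,0]],[[-0.012,0.0015,0],[0,0,0]],[[-0.014,0.0018,0],[0,0,0]],[[-0.014,0.0018,0],[0,0,0]]])

```text
time_s: 5.62
position: [0.5297, -0.1461, 0.0997]
tcp_rot: [[0.992, 0.001, 0.129], [-0.129, -0.0, 0.992], [0.001, -1.0, -0.0]]
force: [1.2, 0.7, 1.5]
opening: 0.508
```

Call:
play_rows(commands=[[[-0.001,0.0001,0],[0,0,0]],[[-0.002,0.0003,0],[0,0,0]],[[-0.003,0.0004,0],[0,0,0]],[[-0.003,0.0004,0],[0,0,0]]])

```text
time_s: 6.12
position: [0.5287, -0.1461, 0.0998]
tcp_rot: [[0.992, 0.005, 0.129], [-0.129, -0.001, 0.992], [0.005, -1.0, -0.001]]
force: [7.1, 1.5, -0.9]
opening: 0.506
```

Call:
play_rows(commands=[[[-0.0005,0.0001,0],[0,0,0]],[[-0.001,0.0001,0],[0,0,0]],[[-0.001,0.0001,0],[0,0,0]]])

```text
time_s: 6.5
position: [0.5284, -0.1461, 0.0999]
tcp_rot: [[0.992, 0.006, 0.129], [-0.129, -0.002, 0.992], [0.007, -1.0, -0.001]]
force: [7.6, 2.5, -1.7]
opening: 0.507
```

The force has come up, but the fingertip is low on the stem, because the lever leans away above it. I'll back off, raise the fingers 11 mm so they press near the tip, and measure with no contact first.

Call:
play_rows(commands=[[[0.004,-0.0005,0],[0,0,0]],[[0.007,-0.0009,0.003],[0,0,0]],[[0.007,-0.0009,0.011],[0,0,0]],[[0.007,-0.0009,0.011],[0,0,0]],[[0.007,-0.0009,0.011],[0,0,0]]])

```text
time_s: 7.12
position: [0.5321, -0.1463, 0.1106]
tcp_rot: [[0.992, -0.001, 0.129], [-0.129, 0.0, 0.992], [-0.001, -1.0, 0.0]]
force: [-0.9, 0.6, -0.7]
opening: 0.509
```

```bash
python3 - <<'E'
from rig import *
from h import *
s=read_state();c=capture("wrist");s2=read_state()
print(s["position"],s["force"],s2["force"],s["opening"]*87)
im=cv2.resize(c["frame"][150:350,220:420],None,fx=3,fy=3,interpolation=2);cv2.imwrite("pics/w3.png",im[:,:,::-1])
E
```

```text
[ 0.53206725 -0.14630837  0.11058086] [-0.93432634  0.63702877 -0.73832574] [-0.02197855  0.18997849  0.11716874] 44.27500874234995
```

View pics/w3.png

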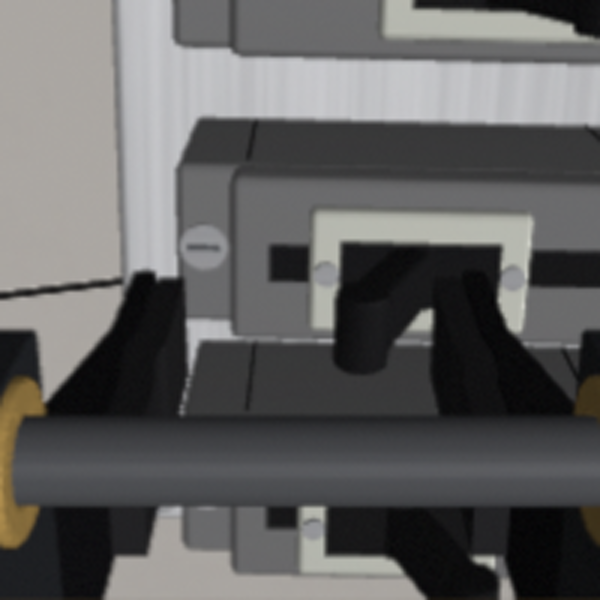

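Wrist crop: the lever leans left (OFF), with its tip at about (360,335). The right finger face at 433 px leaves a gap of about 8 mm. Pressing at the tip now.

Call:
play_rows(commands=[[[-0.003,0.0004,0],[0,0,0]],[[-0.006,0.0008,0],[0,0,0]],[[-0.007,0.0009,0],[0,0,0]],[[-0.008,0.001,0],[0,0,0]],[[-0.008,0.001,0],[0,0,0]]])

```text
time_s: 7.8
position: [0.5249, -0.1455, 0.1107]
tcp_rot: [[0.992, 0.001, 0.129], [-0.129, -0.0, 0.992], [0.001, -1.0, -0.0]]
force: [0.5, 0.0, -0.2]
opening: 0.507
```

Call:
play_rows(commands=[[[-0.0005,0.0001,0],[0,0,0]],[[-0.001,0.0001,0],[0,0,0]],[[-0.001,0.0001,0],[0,0,0]]])

```text
time_s: 8.18
position: [0.5243, -0.1455, 0.1107]
tcp_rot: [[0.992, 0.002, 0.129], [-0.129, -0.001, 0.992], [0.002, -1.0, -0.0]]
force: [3.6, 0.2, -0.9]
opening: 0.507
```

Call:
play_rows(commands=[[[-0.0005,0.0001,0],[0,0,0]],[[-0.001,0.0001,0],[0,0,0]],[[-0.001,0.0001,0],[0,0,0]]])

```text
time_s: 8.55
position: [0.5236, -0.1455, 0.1108]
tcp_rot: [[0.992, 0.002, 0.129], [-0.129, -0.001, 0.992], [0.002, -1.0, -0.0]]
force: [5.3, 0.5, -0.3]
opening: 0.511
```

Call:
play_rows(commands=[[[-0.0005,0.0001,0],[0,0,0]],[[-0.0008,0.0001,0],[0,0,0]],[[-0.0008,0.0001,0],[0,0,0]]])

```text
time_s: 8.93
position: [0.5233, -0.1456, 0.1109]
tcp_rot: [[0.992, 0.004, 0.129], [-0.129, -0.001, 0.992], [0.004, -1.0, -0.001]]
force: [7.2, 1.0, -1.8]
opening: 0.502
```

Call:
play_rows(commands=[[[-0.0006,0.0001,0],[0,0,0]],[[-0.0012,0.0001,0],[0,0,0]],[[-0.0012,0.0001,0],[0,0,0]]])

```text
time_s: 9.3
position: [0.523, -0.1457, 0.111]
tcp_rot: [[0.992, 0.005, 0.129], [-0.129, -0.002, 0.992], [0.006, -1.0, -0.001]]
force: [8.1, 0.6, -2.4]
opening: 0.508
```

```bash
python3 -c "
from rig import *
import numpy as np
F=[]
for i in range(5):
    capture('wrist');F.append(read_state()['force'])
F=np.array(F);print(F.round(2),F.mean(0),read_state()['position'])"
```

```text
[[ 7.01  0.94 -2.41]
 [ 6.8   1.14 -3.33]
 [ 7.2   1.2  -1.72]
 [ 7.33  1.16 -2.29]
 [ 8.92  0.52 -2.79]] [ 7.45228727  0.99354058 -2.50511505] [ 0.52298145 -0.14566733  0.11101891]
```

Call:
play_rows(commands=[[[-0.0006,0.0001,0],[0,0,0]],[[-0.0012,0.0001,0],[0,0,0]],[[-0.0012,0.0001,0],[0,0,0]],[[-0.0012,0.0001,0],[0,0,0]]])

```text
time_s: 10.05
position: [0.5226, -0.1457, 0.1111]
tcp_rot: [[0.992, 0.007, 0.13], [-0.13, -0.002, 0.992], [0.008, -1.0, -0.001]]
force: [10.0, 1.4, -2.8]
opening: 0.506
```

```bash
python3 -c "
from rig import *
import numpy as np
F=[]
for i in range(6):
    capture('wrist');F.append(read_state()['force'])
F=np.array(F);print(F.round(2),F.mean(0),read_state()['position'],read_state()['time_s'])"
```

```text
[[ 9.21  0.63 -3.12]
 [ 8.83  1.75 -2.62]
 [ 9.84  1.35 -2.98]
 [10.    1.62 -2.36]
 [ 9.13  1.28 -3.97]
 [ 9.05  1.92 -2.92]] [ 9.34435269  1.42480276 -2.9939716 ] [ 0.52260428 -0.14572492  0.11106161] 10.35
```

About 9.4 N horizontal and 9.9 N total. I'll add a touch more and hold it for nearly a second.

Call:
play_rows(commands=[[[-0.0004,0.0001,0],[0,0,0]],[[-0.0004,0.0001,0],[0,0,0]],[[-0.0004,0.0001,0],[0,0,0]],[[-0.0004,0.0001,0],[0,0,0]],[[-0.0004,0.0001,0],[0,0,0]],[[-0.0004,0.0001,0],[0,0,0]],[[-0.0004,0.0001,0],[0,0,0]]])

```text
time_s: 11.22
position: [0.5225, -0.1457, 0.1111]
tcp_rot: [[0.992, 0.008, 0.13], [-0.13, -0.002, 0.992], [0.008, -1.0, -0.001]]
force: [9.8, 1.5, -3.4]
opening: 0.507
```

```bash
python3 -c "
from rig import *
import numpy as np
F=[]
for i in range(3):
    capture('wrist');F.append(read_state()['force'])
F=np.array(F);print(F.mean(0),read_state()['position'],read_state()['time_s'])"
```

```text
[ 9.61872838  1.32358869 -3.65895265] [ 0.52248907 -0.14570088  0.11106633] 11.375
```

Held at about 10.3 N. Now I'll back off, lower 6 mm, and flip to ON with the other finger.

Call:
play_rows(commands=[[[0.006,-0.0008,0],[0,0,0]],[[0.014,-0.0018,0],[0,0,0]],[[0.017,-0.0022,-0.006],[0,0,0]],[[0.017,-0.0022,-0.006],[0,0,0]],[[0.024,-0.0031,-0.006],[0,0,0]],[[0.03,-0.0039,-0.006],[0,0,0]],[[0.033,-0.0043,-0.006],[0,0,0]],[[0.033,-0.0043,-0.006],[0,0,0]]])

```text
time_s: 12.38
position: [0.5523, -0.1492, 0.1046]
tcp_rot: [[0.992, 0.0, 0.129], [-0.129, -0.0, 0.992], [0.0, -1.0, -0.0]]
force: [0.7, -0.1, -0.0]
opening: 0.501
```

Call:
play_rows(commands=[[[0.002,-0.0003,0],[0,0,0]],[[0.004,-0.0005,0],[0,0,0]],[[0.006,-0.0008,0],[0,0,0]],[[0.008,-0.001,0],[0,0,0]],[[0.008,-0.001,0],[0,0,0]]])

```text
time_s: 13.0
position: [0.5587, -0.1499, 0.1044]
tcp_rot: [[0.992, -0.003, 0.128], [-0.128, 0.001, 0.992], [-0.003, -1.0, 0.0]]
force: [-4.9, -0.1, 2.6]
opening: 0.506
```

Call:
play_rows(commands=[[[0.002,-0.0003,0],[0,0,0]],[[0.004,-0.0005,0],[0,0,0]],[[0.006,-0.0008,0],[0,0,0]],[[0.008,-0.001,0],[0,0,0]],[[0.01,-0.0013,0],[0,0,0]],[[0.012,-0.0015,0],[0,0,0]],[[0.012,-0.0015,0],[0,0,0]]])

```text
time_s: 13.88
position: [0.5734, -0.152, 0.1047]
tcp_rot: [[0.992, 0.003, 0.129], [-0.129, -0.001, 0.992], [0.003, -1.0, -0.001]]
force: [0.2, -0.1, 0.4]
opening: 0.506
```

Call:
play_rows(commands=[[[0.002,-0.0003,0],[0,0,0]],[[0.004,-0.0005,0],[0,0,0]],[[0.006,-0.0008,0],[0,0,0]],[[0.006,-0.0008,0],[0,0,0]],[[0.006,-0.0008,0],[0,0,0]]])

```text
time_s: 14.5
position: [0.5781, -0.1524, 0.1045]
tcp_rot: [[0.992, 0.0, 0.129], [-0.129, 0.0, 0.992], [0.0, -1.0, 0.0]]
force: [0.1, -0.5, 0.9]
opening: 0.506
```

Contact force is gone, so it seems to have snapped over. I'll centre the jaws, rise clear and look.

Call:
play_rows(commands=[[[-0.006,0.0008,0],[0,0,0]],[[-0.008,0.001,0.01],[0,0,0]],[[-0.008,0.001,0.05],[0,0,0]],[[-0.008,0.001,0.1],[0,0,0]],[[-0.008,0.02,0.15],[0,0,0]],[[-0.008,0.04,0.17],[0,0,0]],[[-0.008,0.04,0.17],[0,0,0]],[[-0.008,0.04,0.17],[0,0,0]]])

```text
time_s: 15.5
position: [0.5692, -0.1126, 0.2738]
tcp_rot: [[0.992, -0.001, 0.129], [-0.129, 0.0, 0.992], [-0.001, -1.0, -0.0]]
force: [-0.3, -0.3, -0.5]
opening: 0.505
```

```bash
python3 - <<'E'
from rig import *
from h import *
import pickle
s=read_state();c=capture("wrist");print(s["time_s"],s["position"],s["force"])
t=capture("top");t0=pickle.load(open("c0.pkl","rb"))["top"]
for n,(u,v) in dict(bottle=(431,227),tape=(429,157),timer=(203,235)).items():
    print(n,cv2.absdiff(t["frame"],t0["frame"])[v-18:v+18,u-18:u+18].mean())
im=cv2.resize(c["frame"][100:320,240:460],None,fx=2.6,fy=2.6,interpolation=2);cv2.imwrite("pics/w4.png",im[:,:,::-1])
E
```

```text
15.5 [ 0.56924287 -0.11262683  0.27379051] [-0.28542396 -0.28369504 -0.52171919]
bottle 29.54809670781893
tape 27.969135802469136
timer 50.27854938271605
```

View pics/w4.png

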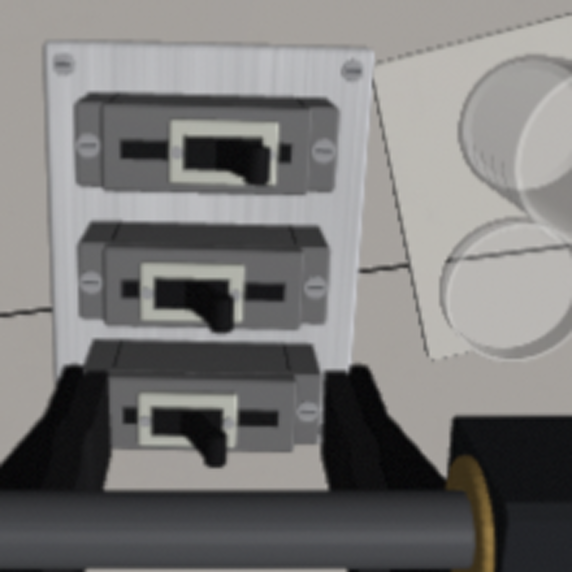

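All three levers lean to ON. The top-view differences could be the arm in the way or a lighting change, so I'll check the loose things by eye.

```bash
python3 - <<'E'
from rig import *
import cv2,numpy as np
a=capture("top")["frame"];b=capture("scene")["frame"]
cv2.imwrite("pics/end.png",cv2.resize(np.vstack([a[:300],b[:380]]),None,fx=.85,fy=.85,interpolation=3)[:,:,::-1])
E
```

```text
(no output)
```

View pics/end.png

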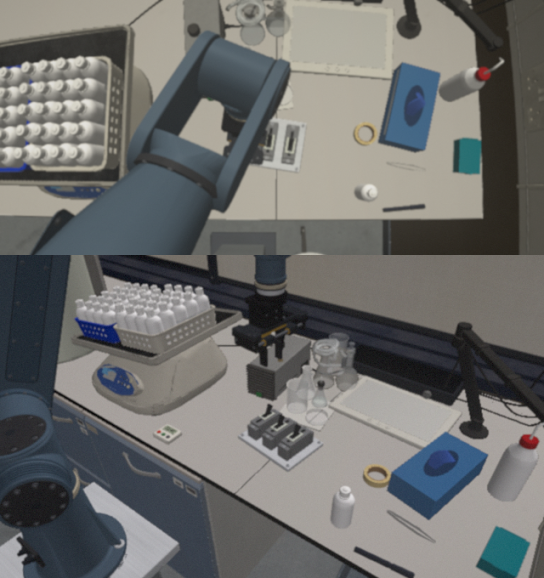

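The bottle, tape and timer are where they were. In the scene half of the picture they sit at (343,507), (377,475) and (167,432), and the arm hides only the timer in the top view. The brightness has shifted. The robot is clear, so I'm handing in.

```bash
python3 -c "
from rig import *
print(hand_in(),read_state()['force'])"
```

```text
the job is handed in; nothing more can be done
the job is handed in; nothing more can be done
```

The tripped breaker, the middle of the three, is reset. I pushed its lever to OFF, held it against the stop at about 10 N for over a second, then flipped it to ON and moved the arm clear.

- **Forces:** The hold read about 9.3–9.6 N horizontally, 9.9–10.3 N in total. The highest contact force I read was about 10.5 N, at the OFF stop. I read forces only between moves, so a brief peak during a move would not show.
- **First press:** My first contact at OFF was too low on the stem, at about 8 N. I backed off, raised the fingers 11 mm and pressed near the tip.
- **Final state:** The last wrist picture shows all three levers leaning ON. The force reading was near zero with the fingers raised clear above the panel. The clock read about 15.5 s just before the last pictures, against the 67 s limit.
- **Loose things:** My automatic before/after image comparison did not come out clean, because the arm hid the timer from above and the overall brightness had changed. In the last pictures the bottle, tape and timer stand where they did at the start, judged by eye.

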